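Open the fluid tank with the crank cap

ROBOT

A 6-joint arm with a two-finger parallel gripper is mounted at the origin on the work surface. World frame = base frame: x ahead of the robot, y to its left, z up, the work surface at z = 0. Lengths are in mm, angles in rad, forces in N, time in s.
With the tool pointing down it reaches from about 350 to 875 mm from the base axis. Payload 4.2 kg.
Tool frame: the origin (TCP) lies at the very end of the fingers, on their centre line; the grasp point (between the pads) lies 19 mm behind it (arm.pinch_z is the distance from the TCP to the grasp point, in mm); x points along the fingers, y is the direction in which the jaws open and shut, and the axes are right-handed (so a half turn about x gives the same grasp; the last joint's range is limited). The gripper opens to 85 mm and grips with 20 to 120 N. Pads are 22 mm wide; open, the fingers measure 114 mm over their backs; the gripper's body (76 mm by 85 mm) begins 54 mm behind the grasp point. The pads swing forward as they close: fully open they stand 13 mm farther back than shut.
Start: joints at [1.578, 0.385, 0.008, 0, -1.194, -0.259], TCP at [155.686, 605.278, 231.312] pointing down, gripper open.
Joint ranges: [-3.14, 3.14], [-1.21, 2.06], [-1.07, 1.41], [-3.16, 2.05], [-2.99, -0.16], [-3.1, 3.1]. Speed limits (rad/s): [2.79, 2.79, 3.14, 3.14, 3.14, 3.14].

INTERFACE

Orientations are given as a unit quaternion [x, y, z, w].
In Python, from bench import arm gives the robot as it stands.
- The arm moves only by the tool drive_tool, never from a script. Its argument "motion" is a list of rows, each a list of 4 numbers: the shift along the tool's x, y, z in mm, then the turn about the tool's x in degrees. In form: [[dx, dy, dz, spin], ...]. A call has 1 to 10 rows; each row shifts and turns the commanded pose from where the row before left it, along the tool's axes as they then stand; what a row does not reach is not made up. A row lasts 1/12 s, in which the tool goes at most 41.7 mm and 7.16 degrees, less where a joint would pass 70% of its speed; a pose out of reach is approached as far as the arm can. A call with a gripper value outside its range is refused whole. "grip" is the finger opening in mm, from 0 to 85.4, set as the call begins (left out, the last holds). The fingers move at their own pace and stop on an object; the grip force is fixed at half the most. Time passes only in rows, so rows that do not move let the fingers close. It gives the time, the measured TCP pose, the force and the opening at its end, in the units of the state.
- arm.read_state(): the state, without advancing time (a new reading comes with each control period).
- arm.get_image(name): name is "side" or "top" or "wrist"; returns the picture (400x640x3 uint8, red, green, blue); there is no depth.
- arm.calibration(name): a dict with "K" (3x3 intrinsics, pixels), "eye" and "attitude" of the camera in the world; the wrist camera has in their place "T_tool_cam" (4x4, takes a point from camera to tool coordinates, whose origin is the TCP and whose axes are the tool frame's). Camera axes: x right, y up, looking along -z (the intrinsics and any distortion apply to the point x, -y, -z); pixel columns grow to the right and rows downward; lengths in mm; the calibration is good to about 2 mm. A picture is of the moment at which its call begins: read the wrist's pose just before it. calibration takes no time and is no camera call.
- arm.job_done(): hands the job in, once; it reports no verdict.
The state is a dict: "clock": time; "joints": joint angles; "joint_vel": joint speeds; "joint_efforts": joint torques, N m; "position": TCP position; "ee_rot": TCP orientation; "contact_force": force on the tool from outside, world axes, zero at the start; "wrist_torque": the same for the moment, N m; "gripper_width": finger opening in mm.
Only numpy, scipy, OpenCV 4.12 (cv2) and the standard library are available. Lean on these libraries where they do the work, as an engineer would, in place of code of your own. Each camera call takes 0.05 s, during which the arm holds its last target. There are 200 camera calls.

TASK

On the workshop bench, open the wide tank: unscrew its crank-handled cap anticlockwise (seen from above) until the thread lets go, lift it clear of the neck, and set it down gently, standing upright and flat, in the steel tray. The slimmer tank with the wing cap is not the one.

Things in the scene. Friction and masses are not known exactly. Their poses are not given: they have to be found in the camera images.
- tank: Wide red tank, 130 mm diameter, 60 mm high, fixed; origin: centre of underside. Its neck (52 mm over the thread) spans 60 to 118 mm above the origin. Right-hand thread: anticlockwise from above the cap rises 10 mm per turn, easily (2 to 7 N at the handle), and is free after 2 full turns (2.1 is safe, more does no harm). Play 1.5 mm up and down, 1 mm sideways. Pulling alone does not free it.
- cap: Loose aluminium cap, screwed fully down on the wide tank: round ribbed skirt 64 mm diameter, 66 mm high, open below, about 0.25 kg. Origin on its axis at the skirt's lower edge, z up; at the start 60 mm above the tank's origin, clear of the neck above 119 mm. A flat dark arm on its top (66 to 72 mm above the origin) points along +x and carries the upright crank handle.
- crank_grip (a point): Grip point on the cap's crank handle: an upright black round grip, 16 mm diameter with 19 mm head, 73 to 115 mm above the cap's origin; this point is on its axis 97 mm above that origin. The grip spins with light friction and slides lightly in a slot along the arm, 32 to 52 mm from the cap's axis (starts at 42): held fingers can be carried round the cap's axis on a 42 mm circle without turning.
- tray: Square shallow steel tray 160 x 160 mm, walls 4 mm thick and 15 mm high, fixed to the bench; origin at the centre of its underside, sides along its x and y; its inner floor, 152 mm square, is 4 mm above the origin.
Not all that is in view belongs to the job. There is more than one size of the cap; the job needs the smaller.

How it is judged (in metres and radians):
On the way:
1. the cap has left the thread and is lifted clear of the tank's neck (z of cap in the frame of tank above 0.119 m and horizontal distance between cap and tank below 0.06 m), for 0.05 s.
At the end, for the whole second after the job is handed in: The cap stands upright (within 7 degrees) and at rest, flat on the floor of the steel tray (its axis within 63 mm of the tray's centre, its skirt's edge less than 10 mm above the tray's underside) (horizontal distance between cap and tray below 0.063 m and z of cap in the frame of tray below 0.01 m and angle between cap's own z axis and vertical below 0.12 rad and linear speed of cap below 0.02 m/s); the robot touches nothing.
It fails at once if the cap is dropped (falls unheld faster than 0.5 m/s, about 13 mm of free fall) (linear speed of cap above 0.5 m/s and contact force between the fingers and cap below 0.05 N).
It fails at once if the cap is slammed into the tray (more than 80 N) (contact force between cap and tray above 80 N).
It also fails if it takes over 64 s, if anything falls off the work surface, if the arm or the gripper's body presses on something with over 40 N, if the wrist force passes 120 N, or if a joint passes its speed limit or range.

## Working session

There is one attempt and no reset: what is moved stays moved. The work goes in short steps, Python scripts to look and compute and a tool call to move; the robot and the scene stay as the last step left them, time stands still between calls to the robot, and variables do not carry over. Pictures are saved under pics/ and viewed, about 8 in all and at most 12, crops included, and the job is handed in when it is done.

Besides the shell and the picture viewer there is one more tool, called after "Request:" as name([rows], argument=value, ...), one row to a line, values as JSON. drive_tool: Moves the arm, as the interface text tells. Its arguments: {"type":"object","properties":{"motion":{"type":"array"},"grip":{"type":"number"}},"required":["motion"]}

```bash
mkdir -p pics; python3 - <<'E'
from bench import arm
import cv2,numpy as np
s=arm.read_state();print(s)
for n in("top","side","wrist"):
    im=arm.get_image(n);cv2.imwrite(f"pics/{n}0.png",im[:,:,::-1]);print(n,arm.calibration(n))
E
```

```text
{'clock': 0.0, 'joints': array([ 1.57761595e+00,  3.85557823e-01,  6.60981641e-03, -4.90463953e-04,
       -1.19399774e+00, -2.58627453e-01]), 'joint_vel': array([-0.00025453,  0.00045306, -0.00202732,  0.00021354,  0.00011494,
        0.0024845 ]), 'joint_efforts': array([-8.01181213e-04, -3.92281616e+01,  1.88405246e+01,  4.18590143e+00,
       -4.53331304e-03, -6.83999801e-06]), 'position': array([155.54385245, 604.72642783, 230.2158214 ]), 'ee_rot': array([-0.70144208,  0.08963048,  0.70156045,  0.08808133]), 'contact_force': array([ 0.19411311, -0.35814056, -0.92189155]), 'wrist_torque': array([ 0.01876591, -0.05009038, -0.02822416]), 'gripper_width': 85.2858234819563}
top {'K': array([[483.30563153,   0.        , 314.12686804],
       [  0.        , 483.30563153, 199.36547094],
       [  0.        ,   0.        ,   1.        ]]), 'eye': array([ 318.68753846,    8.74668656, 1055.36183352]), 'attitude': array([-0.07558674,  0.07310215,  0.70535231, -0.70101415])}
side {'K': array([[396.60035817,   0.        , 320.49087287],
       [  0.        , 396.60035817, 203.76862356],
       [  0.        ,   0.        ,   1.        ]]), 'eye': array([188.90585266, 554.28240953, 564.8589421 ]), 'attitude': array([-0.11980089,  0.4548643 ,  0.84680657, -0.24832407])}
wrist {'K': array([[293.17106785,   0.        , 322.04384072],
       [  0.        , 293.17106785, 206.92557115],
       [  0.        ,   0.        ,   1.        ]]), 'T_tool_cam': array([[ 4.47100646e-04,  2.82068969e-01, -9.59394026e-01,
        -1.41574875e+02],
       [ 9.99999900e-01, -1.43052873e-04,  4.23965351e-04,
        -2.16167963e-01],
       [-1.76566028e-05, -9.59394119e-01, -2.82069004e-01,
        -7.14463436e+01],
       [ 0.00000000e+00,  0.00000000e+00,  0.00000000e+00,
         1.00000000e+00]])}
```

View pics/top0.png

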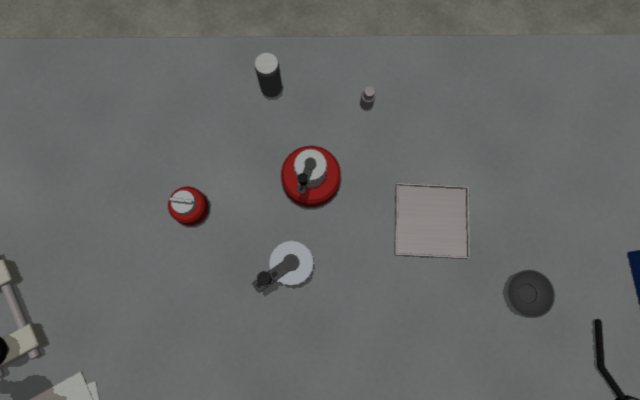

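View pics/side0.png

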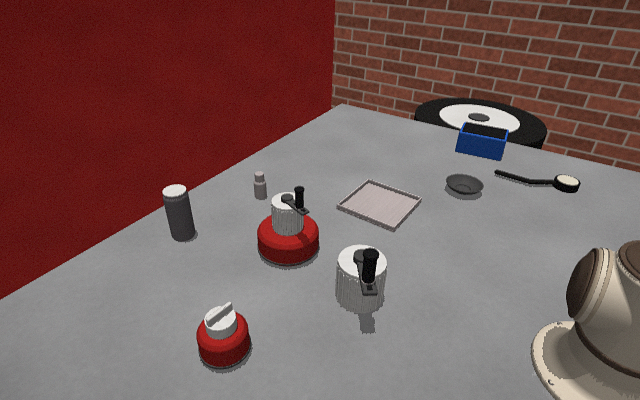

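The top view shows the wide red tank at (311,176) with the cap top at (311,165) and its handle near (303,182). The tray is at (432,221), and the larger decoy cap stands loose at (291,263). The side view agrees: cap (288,210), handle (299,195), tray (380,204). Next I measure these.

```bash
cat > h.py <<'E'
import numpy as np,cv2
from bench import arm
from scipy.spatial.transform import Rotation as R
def cam(n,s=None):
    c=arm.calibration(n)
    if n=="wrist":
        T=c["T_tool_cam"];Q=R.from_quat(s["ee_rot"]).as_matrix()
        return c["K"],Q@T[:3,3]+s["position"],Q@T[:3,:3]
    return c["K"],c["eye"],R.from_quat(c["attitude"]).as_matrix()
def ray(n,uv,s=None):
    K,e,A=cam(n,s);d=np.linalg.inv(K)@[uv[0],uv[1],1.]
    d=A@(d*[1,-1,-1]);return e,d/np.linalg.norm(d)
def onz(n,uv,z,s=None):
    e,d=ray(n,uv,s);return e+d*(z-e[2])/d[2]
def proj(n,p,s=None):
    K,e,A=cam(n,s);q=K@((A.T@(np.asarray(p,float)-e))*[1,-1,-1]);return q[:2]/q[2]
def tri(rs):
    M=sum(np.eye(3)-np.outer(d,d) for e,d in rs);b=sum((np.eye(3)-np.outer(d,d))@e for e,d in rs)
    return np.linalg.solve(M,b)
E
python3 - <<'E'
from h import *
t=cv2.imread("pics/top0.png");sd=cv2.imread("pics/side0.png")
h=cv2.cvtColor(t,cv2.COLOR_BGR2HSV)
red=((h[...,1]>150)&(h[...,2]>60)&((h[...,0]<8)|(h[...,0]>172))).astype(np.uint8)
for c in cv2.findContours(red,0,1)[0]:
    if cv2.contourArea(c)>300:
        (u,v),r=cv2.minEnclosingCircle(c);print("red",u,v,r,onz("top",(u,v),30),"diam",2*r*1025/483)
g=cv2.cvtColor(t,cv2.COLOR_BGR2GRAY)
b=t.astype(int)
tr=((b[...,2]-b[...,0]>6)&(b[...,2]<235)&(g>100)).astype(np.uint8);tr[:, :380]=0;tr[:,490:]=0;tr[:150]=0;tr[280:]=0
c=max(cv2.findContours(tr,0,1)[0],key=cv2.contourArea);q=cv2.minAreaRect(c);print("tray",q)
P=[onz("top",p,10) for p in cv2.boxPoints(q)];print(np.round(P),np.mean(P,0))
a=cv2.resize(t[140:215,275:350],None,fx=8,fy=8,interpolation=2)
d=cv2.resize(sd[180:230,260:320],None,fx=8,fy=8,interpolation=2)
o=np.zeros((600,780,3),np.uint8);o[:,:300]=a[:,150:450];o[:400,300:]=d
cv2.imwrite("pics/zoom.png",o)
E
```

```text
red 186.64285278320312 204.35714721679688 18.523393630981445 [528.7281598  288.07383133  30.        ] diam 78.61895847518005
red 310.5288391113281 175.13221740722656 29.542837142944336 [592.36145584  19.31353764  30.        ] diam 125.38885329821095
tray ((428.3965759277344, 220.7413787841797), (11.327415466308594, 8.356289863586426), 68.19859313964844)
[[ 501. -225.   10.]
 [ 508. -243.   10.]
 [ 484. -251.   10.]
 [ 478. -233.   10.]] [ 492.76546254 -238.05861895   10.        ]
```

View pics/zoom.png

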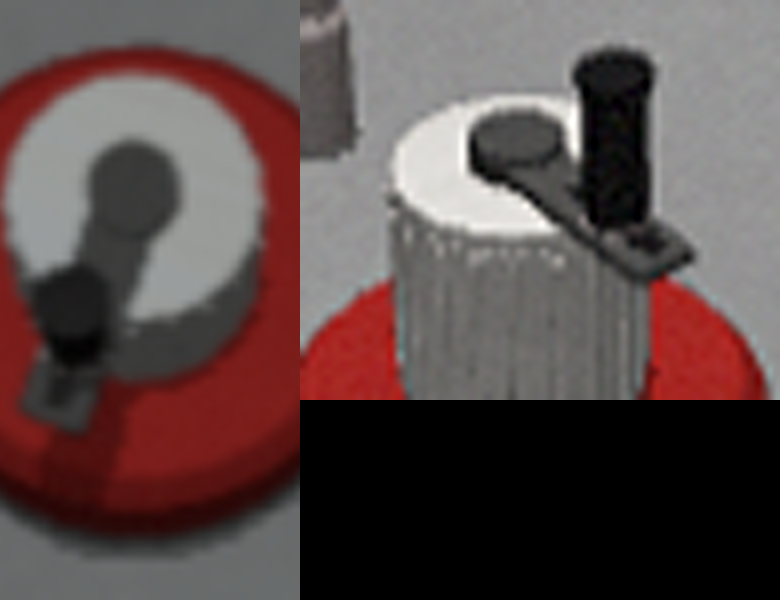

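```bash
python3 - <<'E'
from h import *
T=lambda x,y:(293.75+x/8-.5,140+y/8-.5); S=lambda x,y:(222.5+x/8-.5,180+y/8-.5)
for n,a,b,z in (("head",T(72,300),S(613,67),175),("captop",T(135,198),S(517,165),126)):
    print(n,tri([ray("top",a),ray("side",b)]),onz("top",a,z),onz("side",b,z))
c=[(396.5,184),(468,187),(468,258),(395,254.5)]
P=np.array([onz("top",p,15) for p in c]);print(P.round(),P.mean(0),np.linalg.norm(P-np.roll(P,1,0),axis=1))
c=[(371,181),(421,203),(395,228),(337,205)]
P=np.array([onz("side",p,15) for p in c]);print(P.round(),P.mean(0))
s=arm.read_state();print(R.from_quat(s["ee_rot"]).as_matrix().round(3))
# decoy handle top
print("decoy",tri([ray("top",(263,278)),ray("side",(370,254))]))
E
```

```text
head [550.95457305  33.72036439 174.23654653] [550.13406334  33.41173548 175.        ] [550.9717547  34.8074482 175.       ]
captop [590.43968317  19.40418115 124.33292241] [589.21371537  19.03709121 126.        ] [589.7834918   21.52873805 126.        ]
[[ 575. -171.   15.]
 [ 567. -328.   15.]
 [ 411. -317.   15.]
 [ 419. -161.   15.]] [ 492.77289992 -244.4357346    15.        ] [156.10937146 157.84119702 156.76892253 156.23844191]
[[ 556. -319.   15.]
 [ 403. -291.   15.]
 [ 417. -158.   15.]
 [ 575. -165.   15.]] [ 487.88687021 -233.27039524   15.        ]
[[-0.    -0.249 -0.968]
 [-0.002 -0.968  0.249]
 [-1.     0.002 -0.   ]]
decoy [364.61130406 106.75268416 154.01643451]
```

View pics/wrist0.png

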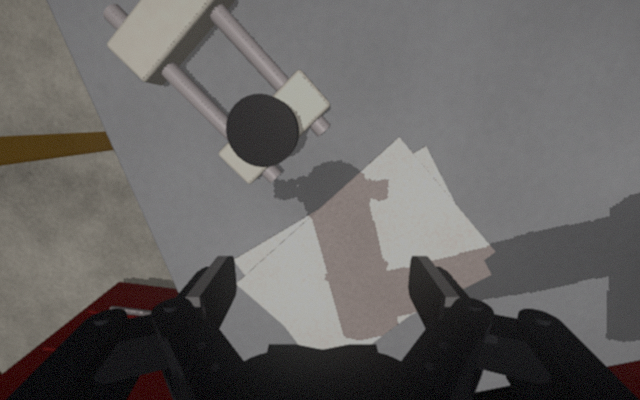

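Handle head is at about (550.5, 34, 175) and the cap axis at about (590.5, 19.8), a radius of 42.5 mm, which matches the expected 42. Tray centre is about (492, -243), side about 157 mm. Moving above the handle at the present height, keeping the orientation.

Request:
drive_tool([
  [0, 10, -12, 0],
  [0, 20, -23, 0],
  [0, 25, -29, 0],
  [0, 25, -29, 0],
  [0, 25, -29, 0],
  [0, 25, -29, 0],
  [0, 25, -29, 0],
  [0, 25, -29, 0],
  [0, 25, -29, 0],
  [0, 25, -29, 0],
], grip=85)

```text
clock: 0.98
position: [357.5, 314.2, 231.3]
ee_rot: [-0.701, 0.089, 0.702, 0.089]
contact_force: [0.4, 0.5, 0.7]
gripper_width: 84.9
```

Request:
drive_tool([
  [0, 25, -29, 0],
  [0, 25, -29, 0],
  [0, 25, -29, 0],
  [0, 25, -29, 0],
  [0, 25, -29, 0],
  [0, 25, -29, 0],
  [0, 25, -29, 0],
  [0, 20, -23, 0],
  [0, 15, -17, 0],
  [0, 10, -12, 0],
])

```text
clock: 1.82
position: [549.9, 37.2, 230.7]
ee_rot: [-0.701, 0.09, 0.702, 0.089]
contact_force: [0.2, 0.4, 0.3]
gripper_width: 85.0
```

```bash
cat > look.py <<'E'
from h import *
import sys
s=arm.read_state();print(s["clock"],s["position"],s["contact_force"],s["gripper_width"],R.from_quat(s["ee_rot"]).as_matrix().round(3).tolist())
for n in sys.argv[2:]:cv2.imwrite(f"pics/{n}{sys.argv[1]}.png",arm.get_image(n)[:,:,::-1])
p=np.array([550.5,34,138])-s["position"];print("tool delta",R.from_quat(s["ee_rot"]).inv().apply(p), "head px",proj("wrist",[550.5,34,175],s))
E
python3 look.py 1 wrist
```

```text
1.8167 [549.85118206  37.19430806 230.74779387] [0.19962729 0.4459309  0.25167853] 84.988503021678 [[-0.001, -0.251, -0.968], [-0.0, -0.968, 0.251], [-1.0, 0.001, 0.001]]
tool delta [92.74838646  2.87147045 -1.50642074] head px [326.52618394 223.01106046]
```

View pics/wrist1.png

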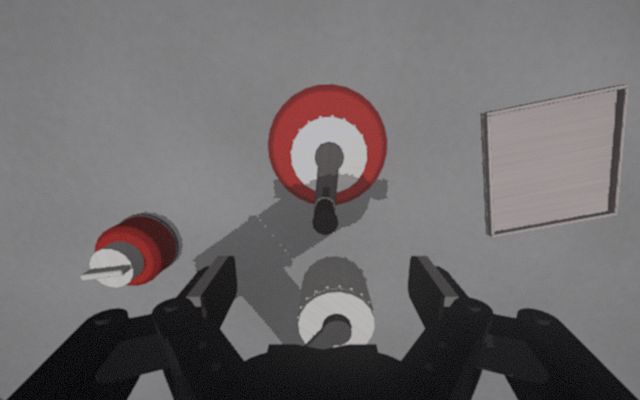

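The wrist view shows the handle head at (324,222), against a predicted (326.5,223), which confirms the estimate. Descending and gripping.

Request:
drive_tool([
  [5, 2, -1.5, 0],
  [12, 0, 0, 0],
  [15, 0, 0, 0],
  [15, 0, 0, 0],
  [15, 0, 0, 0],
  [12, 0, 0, 0],
  [10, 0, 0, 0],
  [6, 0, 0, 0],
  [2, 0, 0, 0],
  [0, 0, 0, 0],
])

```text
clock: 2.7
position: [549.8, 37.3, 139.0]
ee_rot: [-0.701, 0.089, 0.702, 0.088]
contact_force: [0.5, 0.7, -1.3]
gripper_width: 85.3
```

```bash
python3 - <<'E'
from h import *
s=arm.read_state();print(s["position"],s["contact_force"])
P=np.array([[575,-171,15],[567,-328,15],[411,-317,15],[419,-161,15]])
E
python3 - <<'E'
from h import *
# tray from wrist1 picture (pose of that moment)
s=dict(position=np.array([549.85,37.19,230.75]),ee_rot=R.from_matrix(np.array([[-.001,-.251,-.968],[0,-.968,.251],[-1,.001,.001]])).as_quat())
P=np.array([onz("wrist",p,15,s) for p in [(482,113),(628,86),(617,214),(490,235)]]);print(P.round(),P.mean(0))
E
```

```text
[549.84322107  37.34857788 138.99430233] [ 0.54914071  0.71971481 -1.29034921]
[[ 581. -162.   15.]
 [ 568. -325.   15.]
 [ 413. -317.   15.]
 [ 425. -157.   15.]] [ 496.8109709  -240.50607576   15.        ]
```

Request:
drive_tool([
  [0, 0, 0, 0],
  [0, 0, 0, 0],
  [0, 0, 0, 0],
  [0, 0, 0, 0],
  [0, 0, 0, 0],
  [0, 0, 0, 0],
  [0, 0, 0, 0],
  [0, 0, 0, 0],
], grip=5)

```text
clock: 3.37
position: [550.3, 37.1, 139.7]
ee_rot: [0.702, -0.089, -0.701, -0.089]
contact_force: [-0.6, -0.6, 2.4]
gripper_width: 15.8
```

Gripped at a width of 15.8. I now carry the handle anticlockwise round the axis. In tool axes this is z = 42.5·cosψ, y = 42.5·sinψ with ψ increasing, rising 5 mm per half turn.

Request:
drive_tool([
  [-0.3, 6.4, 0, 0],
  [-0.56, 14.5, -2.6, 0],
  [-0.56, 12.8, -7.4, 0],
  [-0.56, 9.5, -11.3, 0],
  [-0.56, 5.0, -13.9, 0],
  [-0.56, 0, -14.8, 0],
  [-0.56, -5.0, -13.9, 0],
  [-0.56, -9.5, -11.3, 0],
  [-0.56, -12.8, -7.4, 0],
  [-0.56, -14.5, -2.6, 0],
])

```text
clock: 4.2
position: [631.0, 8.5, 143.7]
ee_rot: [-0.701, 0.09, 0.702, 0.089]
contact_force: [-0.4, -2.1, -0.2]
gripper_width: 15.6
```

```bash
python3 look.py 2 top; python3 -c "
import cv2;t=cv2.imread('pics/top2.png');cv2.imwrite('pics/z2.png',cv2.resize(t[120:240,250:370],None,fx=4,fy=4))"
```

```text
4.2 [631.02430079   8.54824744 143.68485715] [-0.38075955 -2.07050934 -0.1894485 ] 15.620890697176463 [[-0.002, -0.251, -0.968], [-0.001, -0.968, 0.251], [-1.0, 0.002, 0.002]]
tool delta [ 5.84189759 -4.43423619 84.32367466] head px [313.99656168 438.43906412]
```

View pics/z2.png

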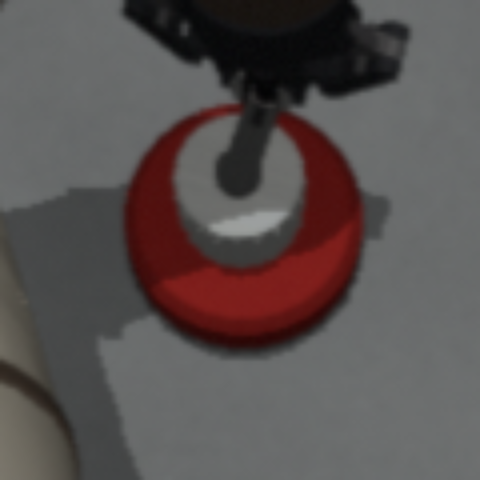

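The picture shows the crank arm has turned half a turn, with its hub at (240,172) and the arm pointing up and outward. Forces are small. Continuing.

Request:
drive_tool([
  [-0.56, -14.5, 2.6, 0],
  [-0.56, -12.8, 7.4, 0],
  [-0.56, -9.5, 11.3, 0],
  [-0.56, -5.0, 13.9, 0],
  [-0.56, 0, 14.8, 0],
  [-0.56, 5.0, 13.9, 0],
  [-0.56, 9.5, 11.3, 0],
  [-0.56, 12.8, 7.4, 0],
  [-0.56, 14.5, 2.6, 0],
])

```text
clock: 5.0
position: [546.2, 32.3, 149.8]
ee_rot: [-0.701, 0.087, 0.702, 0.088]
contact_force: [1.2, 1.0, -1.6]
gripper_width: 16.4
```

Request:
drive_tool([
  [-0.56, 14.5, -2.6, 0],
  [-0.56, 12.8, -7.4, 0],
  [-0.56, 9.5, -11.3, 0],
  [-0.56, 5.0, -13.9, 0],
  [-0.56, 0, -14.8, 0],
  [-0.56, -5.0, -13.9, 0],
  [-0.56, -9.5, -11.3, 0],
  [-0.56, -12.8, -7.4, 0],
  [-0.56, -14.5, -2.6, 0],
])

```text
clock: 5.75
position: [630.9, 9.4, 154.4]
ee_rot: [-0.701, 0.09, 0.702, 0.089]
contact_force: [-0.7, -1.5, -0.4]
gripper_width: 15.5
```

Request:
drive_tool([
  [-0.56, -14.5, 2.6, 0],
  [-0.56, -12.8, 7.4, 0],
  [-0.56, -9.5, 11.3, 0],
  [-0.56, -5.0, 13.9, 0],
  [-0.56, 0, 14.8, 0],
  [-0.56, 5.0, 13.9, 0],
  [-0.56, 9.5, 11.3, 0],
  [-0.56, 12.8, 7.4, 0],
  [-0.56, 14.5, 2.6, 0],
])

```text
clock: 6.5
position: [546.1, 32.3, 160.0]
ee_rot: [-0.701, 0.087, 0.702, 0.088]
contact_force: [0.9, 0.6, -2.0]
gripper_width: 15.7
```

Request:
drive_tool([
  [-0.56, 14.5, -2.6, 0],
  [-0.56, 12.8, -7.4, 0],
  [-0.56, 9.5, -11.3, 0],
  [-0.3, 5.0, -13.9, 0],
  [0, 0.6, -7.4, 0],
  [0, 0, 0, 0],
  [0, 0, 0, 0],
])

```text
clock: 7.08
position: [578.6, -20.7, 161.4]
ee_rot: [-0.701, 0.089, 0.702, 0.089]
contact_force: [-0.7, -1.0, -2.2]
gripper_width: 15.4
```

Request:
drive_tool([
  [-1, 0, 0, 0],
  [-2, 0, 0, 0],
  [-2, 0, 0, 0],
  [-2, 0, 0, 0],
  [-2, 0, 0, 0],
  [-2, 0, 0, 0],
  [-1, 0, 0, 0],
  [0, 0, 0, 0],
])

```text
clock: 7.75
position: [579.3, -20.7, 174.1]
ee_rot: [0.702, -0.089, -0.701, -0.089]
contact_force: [-0.4, -0.5, -3.0]
gripper_width: 16.0
```

```bash
python3 look.py 3 side; python3 -c "
import cv2;t=cv2.imread('pics/side3.png');cv2.imwrite('pics/z3.png',cv2.resize(t[130:290,210:370],None,fx=3,fy=3))"
```

```text
7.75 [579.34237377 -20.74354978 174.14315727] [-0.3816693  -0.49918518 -3.01973337] 15.977968260065564 [[0.001, -0.249, -0.968], [0.0, -0.968, 0.249], [-1.0, -0.0, -0.001]]
tool delta [ 36.12997292 -45.82106779  41.59472789] head px [242.01540593 327.66813008]
```

View pics/z3.png

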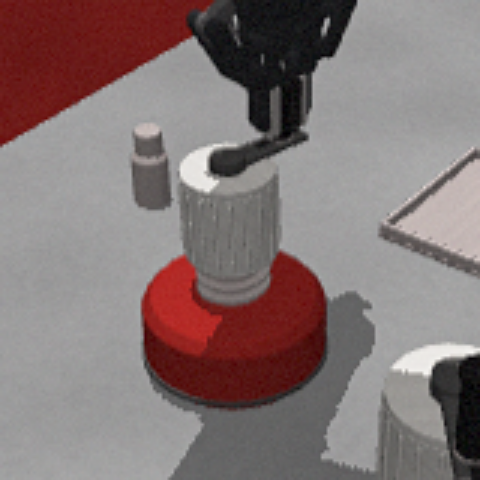

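The cap is free of the thread: bare neck shows below the skirt, it hangs upright, and the tool carries about 3 N. Lifting clear, then crossing to the tray.

Request:
drive_tool([
  [-2, 0, 0, 0],
  [-4, 0, 0, 0],
  [-6, 0, 0, 0],
  [-7, 0, 0, 0],
  [-7, 0, 0, 0],
  [-7, 0, 0, 0],
  [-6, 0, 0, 0],
  [-4, 0, 0, 0],
  [-2, 0, 0, 0],
  [0, 0, 0, 0],
])

```text
clock: 8.63
position: [579.4, -20.7, 219.4]
ee_rot: [0.702, -0.089, -0.701, -0.089]
contact_force: [0.2, -0.2, -4.2]
gripper_width: 15.7
```

Request:
drive_tool([
  [0, 2, 0.2, 0],
  [0, 5, 0.5, 0],
  [0, 8, 0.8, 0],
  [0, 11, 1.2, 0],
  [0, 13, 1.4, 0],
  [0, 15, 1.6, 0],
  [0, 15, 1.6, 0],
  [0, 15, 1.6, 0],
  [0, 15, 1.6, 0],
  [0, 15, 1.6, 0],
])

```text
clock: 9.47
position: [538.2, -130.0, 218.9]
ee_rot: [0.702, -0.089, -0.701, -0.089]
contact_force: [0.3, -0.2, -3.3]
gripper_width: 15.6
```

Request:
drive_tool([
  [0, 15, 1.6, 0],
  [0, 15, 1.6, 0],
  [0, 15, 1.6, 0],
  [0, 15, 1.6, 0],
  [0, 15, 1.6, 0],
  [0, 15, 1.6, 0],
  [0, 14, 1.5, 0],
  [0, 12, 1.3, 0],
  [0, 11, 1.2, 0],
  [0, 10, 1.1, 0],
])

```text
clock: 10.3
position: [490.0, -258.5, 218.8]
ee_rot: [0.702, -0.089, -0.701, -0.089]
contact_force: [0.7, 0.3, -2.9]
gripper_width: 15.8
```

Request:
drive_tool([
  [0, 9, 1, 0],
  [0, 7, 0.8, 0],
  [0, 6, 0.7, 0],
  [0, 3, 0.4, 0],
  [0, 2, 0.2, 0],
  [0, 0, 0, 0],
  [0, 0, 0, 0],
])

```text
clock: 10.88
position: [481.1, -282.3, 218.7]
ee_rot: [0.702, -0.089, -0.701, -0.089]
contact_force: [-0.5, 0.6, -2.5]
gripper_width: 16.1
```

```bash
python3 look.py 4 top side; python3 -c "
import cv2,numpy as np
a=cv2.resize(cv2.imread('pics/top4.png')[140:290,360:500],None,fx=2.5,fy=2.5)
b=cv2.resize(cv2.imread('pics/side4.png')[100:250,310:450],None,fx=2.5,fy=2.5)
cv2.imwrite('pics/z4.png',np.hstack([a,b]))"
```

```text
10.8833 [ 481.09334198 -282.34254591  218.73664195] [-0.50697541  0.60719695 -2.52564424] 16.094274985376632 [[0.0, -0.249, -0.969], [0.0, -0.969, 0.249], [-1.0, -0.0, -0.0]]
tool delta [  80.76877476 -323.65503145   11.49441263] head px [-148.78411216  246.59468807]
```

View pics/z4.png

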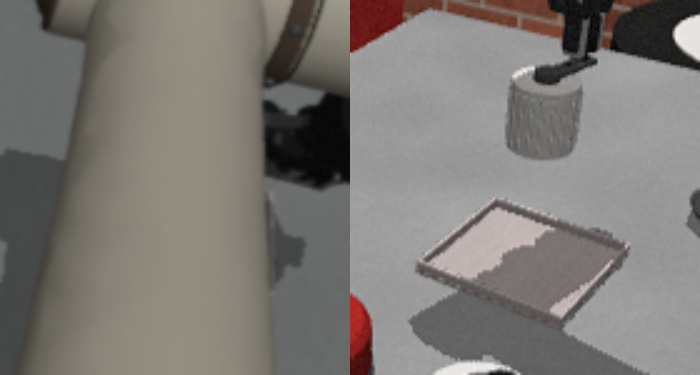

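```bash
python3 - <<'E'
from h import *
# side view: cap top disc centre and skirt bottom edge centre
print(onz("side",(310+545/2.5,100+86/2.5),206), onz("side",(310+542/2.5,100+141/2.5),139))
print(proj("side",[491.6,-242,206]),proj("side",[491.6,-242,139]))
E
```

```text
[ 224.43208545 -403.94968016  206.        ] [ 212.67030905 -439.39203143  139.        ]
[389.87669284 130.68995722] [386.44446689 157.24307793]
```

Request:
drive_tool([
  [3, 0, 0, 0],
  [8, 0, 0, 0],
  [13, 0, 0, 0],
  [16, 0, 0, 0],
  [16, 0, 0, 0],
  [16, 0, 0, 0],
  [15, 0, 0, 0],
  [11, 0, 0, 0],
  [6, 0, 0, 0],
  [3, 0, 0, 0],
])

```text
clock: 11.82
position: [480.3, -282.3, 110.3]
ee_rot: [-0.701, 0.089, 0.702, 0.089]
contact_force: [-0.4, -0.2, -3.9]
gripper_width: 16.2
```

(My crop offset was wrong: the cap top is really at side pixel (388,134), against a predicted (390,131), so they agree.) Lowering further, slowly near contact.

Request:
drive_tool([
  [4, 0, 0, 0],
  [4, 0, 0, 0],
  [3, 0, 0, 0],
  [2, 0, 0, 0],
  [1, 0, 0, 0],
  [0, 0, 0, 0],
])

```text
clock: 12.32
position: [480.9, -282.6, 97.8]
ee_rot: [0.702, -0.089, -0.701, -0.089]
contact_force: [0.3, 0.4, -2.7]
gripper_width: 15.6
```

```bash
python3 look.py 5 side; python3 -c "
import cv2;t=cv2.imread('pics/side5.png');cv2.imwrite('pics/z5.png',cv2.resize(t[130:250,320:440],None,fx=5,fy=5))"
```

```text
12.3167 [ 480.9466565  -282.59631782   97.75379797] [ 0.29186219  0.38541133 -2.66514407] 15.581282462489536 [[0.0, -0.249, -0.968], [-0.0, -0.968, 0.249], [-1.0, 0.0, -0.0]]
tool delta [ -40.25342305 -323.9404863    11.5271893 ] head px [-791.1422481   418.11705053]
```

View pics/z5.png

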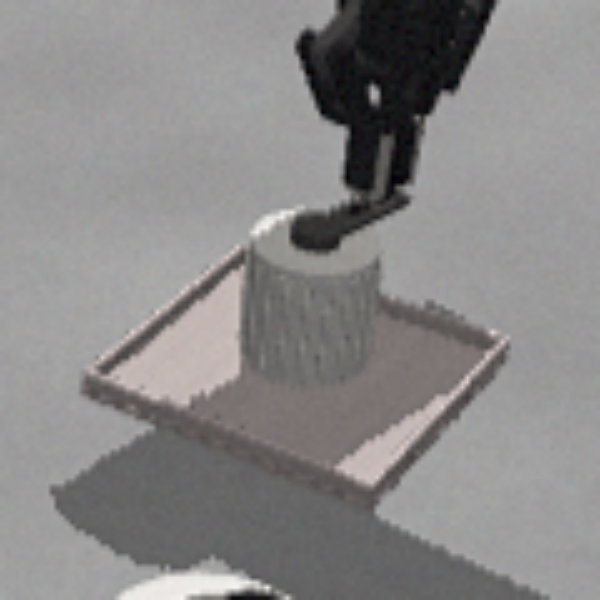

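The cap is above the tray floor, well inside the walls (skirt base near (308,365) in the crop, tray spanning 85–510), with only a slight lean. Lowering in 1 mm rows until contact.

Request:
drive_tool([
  [2, 0, 0, 0],
  [2, 0, 0, 0],
  [2, 0, 0, 0],
  [1, 0, 0, 0],
  [1, 0, 0, 0],
  [1, 0, 0, 0],
  [0, 0, 0, 0],
  [0, 0, 0, 0],
])

```text
clock: 13.03
position: [480.9, -282.6, 88.7]
ee_rot: [-0.701, 0.089, 0.702, 0.089]
contact_force: [1.1, 0.2, -1.7]
gripper_width: 15.7
```

Request:
drive_tool([
  [1, 0, 0, 0],
  [1, 0, 0, 0],
  [1, 0, 0, 0],
  [0, 0, 0, 0],
  [0, 0, 0, 0],
])

```text
clock: 13.45
position: [480.9, -282.6, 85.7]
ee_rot: [-0.701, 0.089, 0.702, 0.089]
contact_force: [-0.6, -0.0, -2.5]
gripper_width: 15.8
```

Request:
drive_tool([
  [1, 0, 0, 0],
  [0.5, 0, 0, 0],
  [0, 0, 0, 0],
  [0, 0, 0, 0],
])

```text
clock: 13.78
position: [481.1, -282.6, 84.5]
ee_rot: [0.702, -0.089, -0.701, -0.089]
contact_force: [0.0, -0.5, -2.3]
gripper_width: 15.5
```

Request:
drive_tool([
  [0.5, 0, 0, 0],
  [0.5, 0, 0, 0],
  [0, 0, 0, 0],
  [0, 0, 0, 0],
])

```text
clock: 14.12
position: [481.1, -282.7, 83.7]
ee_rot: [0.702, -0.089, -0.701, -0.089]
contact_force: [-1.7, -0.1, 1.9]
gripper_width: 15.5
```

Request:
drive_tool([
  [0.5, 0, 0, 0],
  [0.5, 0, 0, 0],
  [0, 0, 0, 0],
  [0, 0, 0, 0],
])

```text
clock: 14.45
position: [481.8, -283.0, 83.5]
ee_rot: [0.702, -0.089, -0.701, -0.088]
contact_force: [-2.0, -0.0, 5.5]
gripper_width: 15.6
```

Request:
drive_tool([
  [0, 0, 0, 0],
  [0, 0, 0, 0],
  [0, 0, 0, 0],
  [0, 0, 0, 0],
  [0, 0, 0, 0],
  [0, 0, 0, 0],
], grip=32)

```text
clock: 14.95
position: [480.9, -282.5, 82.0]
ee_rot: [-0.701, 0.089, 0.702, 0.089]
contact_force: [1.0, -0.1, 0.1]
gripper_width: 31.8
```

Request:
drive_tool([
  [-2, 0, 0, 0],
  [-4, 0, 0, 0],
  [-8, 0, 0, 0],
  [-12, 0, 0, 0],
  [-16, 0, 0, 0],
  [-20, 0, 0, 0],
  [-20, 0, 0, 0],
  [-16, 0, 0, 0],
  [-10, 0, 0, 0],
  [-4, 0, 0, 0],
])

```text
clock: 15.78
position: [481.8, -282.9, 196.7]
ee_rot: [0.703, -0.089, -0.7, -0.088]
contact_force: [-0.3, 0.1, -0.3]
gripper_width: 32.4
```

```bash
python3 look.py 6 side wrist; python3 -c "
import cv2,numpy as np
a=cv2.resize(cv2.imread('pics/side6.png')[130:250,320:440],None,fx=3,fy=3)
b=cv2.resize(cv2.imread('pics/wrist6.png')[0:360],(426,360))
cv2.imwrite('pics/z6.png',np.hstack([a,b]))"
```

```text
15.7833 [ 481.75260971 -282.90857855  196.74766087] [-0.28517347  0.06997244 -0.33440419] 32.40706254118181 [[0.004, -0.249, -0.968], [-0.001, -0.969, 0.249], [-1.0, 0.0, -0.004]]
tool delta [  58.58535562 -324.06534808   12.56760782] head px [-204.32828609  262.83059314]
```

View pics/z6.png

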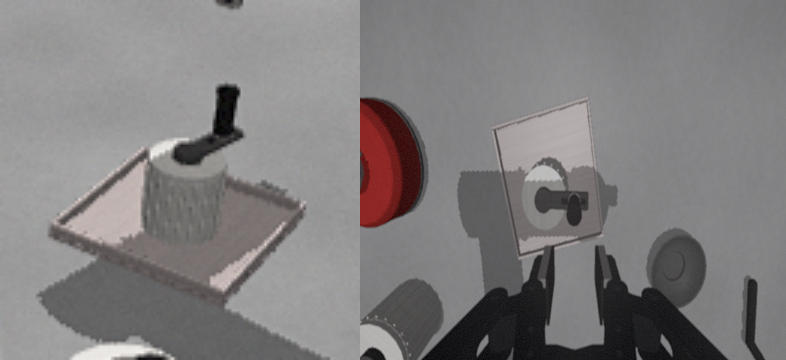

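The cap stands upright inside the tray (side crop: skirt 143–225, base near (182,228), tray 50–305), with the gripper clear and no contact force. Handing in.

```bash
python3 - <<'E'
from h import *
u=(320+186/3,130+158/3);print("cap top",onz("side",u,70), "pred",proj("side",[491.6,-242,70]),u)
print(arm.job_done(),arm.read_state()["clock"])
E
```

```text
cap top [ 493.59582244 -239.42496735   70.        ] pred [383.18558004 182.45517561] (382.0, 182.66666666666666)
the job is handed in; nothing more can be done
the job is handed in; nothing more can be done
```

I unscrewed the crank-handled cap from the wide tank, lifted it clear of the neck, and stood it in the steel tray. The job is handed in, and the last clock reading was about 15.8 s of the 64 s allowed. The interface gave no verdict.

- **Unscrewing:** I carried the handle about 2.27 turns anticlockwise. Forces at the tool stayed at about 3 N in the readings.
- **Lifting:** the side view showed bare neck below the skirt. I then lifted to an estimated 139 mm above the tank's underside before moving sideways.
- **Setting down:** I lowered the cap in small steps onto the tray floor. The highest contact force I read was 5.5 N.
- **Last checks:** the cap looks upright and flat in the side and wrist views. Its top is at about (494, -239) mm and my tray-centre estimate is about (493, -242) mm. The gripper is clear, about 115 mm above where it let go.

**Disagreements:**
- My tray-centre estimates differed by up to about 11 mm between cameras.
- The handle was about 3 mm off my estimate when I gripped it; the grip took that up.
- One mid-job check first gave a wrong cap position because I used the wrong crop offset; corrected, it agreed.
- The cap leaned slightly while hanging, and no lean was visible after I pressed it onto the tray floor.

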